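# Pile up floor slabs on the model base and weight them down

### The arm

A 6-joint arm with a two-finger parallel gripper is mounted at the origin on a cart in front of the work surface, level with it; the furniture and walls round the work are solid. World frame = base frame: x ahead of the robot, y to its left, z up, the work surface at z = 0. Lengths are in mm, angles in rad, forces in N, time in s.
With the tool pointing down it reaches from about 275 to 1000 mm from the base axis. Payload 8.4 kg.
Tool frame: the origin (TCP) lies at the very end of the fingers, on their centre line; the grasp point (between the pads) lies 19 mm behind it; z points along the fingers, x is the direction in which the jaws open and shut, and the axes are right-handed (so a half turn about z gives the same grasp; the last joint's range is limited). The gripper opens to 85 mm and grips with 20 to 120 N. Pads are 22 mm wide; open, the fingers measure 114 mm over their backs; the gripper's body (76 mm by 85 mm) begins 54 mm behind the grasp point. The pads swing forward as they close: fully open they stand 13 mm farther back than shut.
Start: joints at [1.339, 0.353, 1.633, -0, 1.155, -0.002], TCP at [142.363, 608.573, 231.281] pointing down, gripper open.
Joint ranges: [-2.63, 2.63], [-0.92, 2.1], [0.06, 2.66], [-1.3, 4.44], [0, 2.69], [-3.02, 3.02]. Speed limits (rad/s): [2.22, 2.22, 2.79, 3.14, 3.14, 3.14].

### API

Orientations are given as [roll, pitch, yaw] about the fixed x, y, z axes, in that order (R = Rz(yaw) Ry(pitch) Rx(roll)).
In Python, from rig import r gives the robot as it stands. The module is installed in compiled form; this text tells all that it offers.
- The arm moves only by the tool apply_moves, never from a script. Its argument "targets" is a list that holds one entry, the list of rows, each a list of 7 numbers: the gripper's target within -1 to 1 (fully open at 1, half-way at 0, shut at -1), then the shift along the tool's x, y, z in cm, then the turn, a rotation vector about the tool's x, y, z in degrees. A call has 1 to 8 rows; each row is the pose to reach, as a shift and turn from the pose measured when the call began, along the tool's axes at that moment; what a row does not reach only later rows make up. A row lasts 1/10 s, in which the tool goes at most 50 mm and 8.59 degrees, less where a joint would pass 70% of its speed; a pose out of reach is approached as far as the arm can. A call with a gripper value outside its range is refused whole. The fingers move at their own pace and stop on an object; "newtons" is the grip in N (left out, the last holds). Time passes only in rows, so rows that repeat a pose let the fingers close. It gives the time, the measured TCP pose, the force and the opening at its end, in the units of the state.
- r.sense(): the state, without advancing time (a new reading comes with each control period).
- r.grab_frame(name): name is "scene" or "top" or "wrist"; returns a dict with "pixels" (480x640x3 uint8, red, green, blue), "fov_y" (degrees; the focal length in pixels is half the picture's height over the tangent of half this angle, whatever the lens; pixels are square), "cx", "cy" (the principal point, pixels), "R" (3x3) and "t" (3): a world point X has camera coordinates R X + t; the wrist camera has in their place "mount" (4x4, takes a point from camera to tool coordinates, whose origin is the TCP and whose axes are the tool frame's). Camera axes: x right, y down, z forward; pixel columns grow to the right and rows downward; lengths in mm; the calibration is good to about 2 mm. A picture is of the moment at which its call begins: read the wrist's pose just before it. There is no depth.
- r.sign_off(): hands the job in, once; it reports no verdict.
The state is a dict: "clock": time; "qpos": joint angles; "qvel": joint speeds; "joint_efforts": joint torques, N m; "eef_pos": TCP position; "tcp_rot": TCP orientation; "contact_force": force on the tool from outside, world axes, zero at the start; "wrist_torque": the same for the moment, N m; "opening": opening from 0.0 (shut) to 1.0 (fully open).
Only numpy, scipy, OpenCV 4.12 (cv2) and the standard library are available. Lean on these libraries where they do the work, as an engineer would, in place of code of your own. Each camera call takes 0.05 s, during which the arm holds its last target. There are 200 camera calls.

### The job

Take the two floor slabs from the sloping drying rack and pile them flat on the grey slab on the baseboard: the brown wooden one first, then the white one on top of it, long side over long side, all edges lined up flush. Then lay the steel weight on the middle of the white slab to press the pile, let go, and do not knock over the glue bottle.

Things in the scene. Friction and masses are not known exactly. Their poses are not given: they have to be found in the camera images.
- ply_slab_c (a point): centre of the brown wooden slab, a loose rigid plate 80 x 50 x 14 mm, about 60 g. Its x axis runs along the 80 mm length, y along the 50 mm width, z is the normal of its broad faces. At the start it lies in one of the two bays of the drying rack, tilted 30 degrees, its x axis pointing up the slope and z standing square on the slope.
- white_slab_c (a point): centre of the white painted slab, a loose rigid plate of the same size, weight and axes as the brown one; it lies in the other bay of the rack in the same way.
- drying_rack: fixed plywood rack, 90 x 200 mm; origin at the centre of its underside, z up, x from its low front edge to its back, 65 mm high. Its panel rises 30 degrees towards +x. Bays near y = +50 and -50 mm: a slab lies on ribs, 16 mm off the panel, against a lip lower than the slab; the ribs reach 16 mm either side of its centre line, so its long sides are free. Slab centres 60 mm above the bench.
- base_top (a point): centre of the upper face of the grey slab (80 x 50 x 16 mm), 28 mm above the bench. It is glued on a plywood baseboard 120 x 90 x 12 mm that is fixed but stands differently each time. x along the 80 mm length, y along the 50 mm width, z up.
- weight_c (a point): centre of the loose steel weight, a bright block 30 x 50 x 30 mm (x, y, z), about 0.35 kg, standing flat on the bench on the right; x along its 30 mm width, y along its 50 mm length, z up.
- glue_bottle: loose upright glue bottle, white with a yellow band, 34 mm wide and 92 mm high, pointed cap; origin at the centre of its underside, z up. A bystander that must not be knocked over.

How it is judged (in metres and radians):
On the way, in this order (a step that is already met when the one before it is completed fails the run):
1. the brown wooden slab lies flat and flush on the grey slab (x of ply_slab_c in the frame of base_top between -0.005 and 0.005 m and y of ply_slab_c in the frame of base_top between -0.005 and 0.005 m and z of ply_slab_c in the frame of base_top between 0.004 and 0.01 m and angle between the x axis of ply_slab_c and the x axis of base_top, either way round below 0.1 rad and angle between ply_slab_c's own z axis and vertical below 0.06 rad), for 0.2 s.
2. the white slab lies flat and flush on the brown one (all of step 1 and x of white_slab_c in the frame of base_top between -0.005 and 0.005 m and y of white_slab_c in the frame of base_top between -0.005 and 0.005 m and z of white_slab_c in the frame of base_top between 0.018 and 0.024 m and angle between the x axis of white_slab_c and the x axis of base_top, either way round below 0.1 rad and angle between white_slab_c's own z axis and vertical below 0.06 rad), for 0.2 s.
At the end, for the whole second after the job is handed in: Brown slab flat on the grey one, white slab flat on the brown: each seated within 3 mm, level within 0.06 rad, centred within 5 mm along each side of the grey slab, turned at most 0.1 rad from it; steel weight resting on the white slab within 12 mm of its middle along each side (all of step 2 and x of weight_c in the frame of base_top between -0.012 and 0.012 m and y of weight_c in the frame of base_top between -0.012 and 0.012 m and z of weight_c in the frame of base_top between 0.038 and 0.058 m); the robot touches nothing.
It fails at once if the glue bottle is knocked over (angle between glue_bottle's own z axis and vertical above 0.6 rad).
It also fails if it takes over 67 s, if anything falls off the work surface, if the arm or the gripper's body presses on something with over 40 N, if the wrist force passes 120 N, or if a joint passes its speed limit or range.

## Working session

There is one attempt and no reset: what is moved stays moved. The work goes in short steps, Python scripts to look and compute and a tool call to move; the robot and the scene stay as the last step left them, time stands still between calls to the robot, and variables do not carry over. Pictures are saved under pics/ and viewed, about 8 in all and at most 12, crops included, and the job is handed in when it is done.

Besides the shell and the picture viewer there is one more tool, called after "Emit:" by a JSON object that holds its "op" and its "data". apply_moves: Moves the arm, as the interface text tells. Its arguments: {"type":"object","properties":{"targets":{"type":"array"},"newtons":{"type":"number"}},"required":["targets"]}

```bash
mkdir -p pics
cat > h.py <<'E'
import numpy as np,cv2
from rig import r
from scipy.spatial.transform import Rotation as Ro
def snap(n,f):
    s=r.sense(); g=r.grab_frame(n); cv2.imwrite('pics/%s.png'%f,g['pixels'][:,:,::-1])
    g=dict(g); 
    if n=='wrist':
        T=np.eye(4);T[:3,:3]=Ro.from_euler('xyz',s['tcp_rot']).as_matrix();T[:3,3]=s['eef_pos']
        C=np.linalg.inv(T@np.array(g['mount'])); g['R']=C[:3,:3];g['t']=C[:3,3]
    np.save('pics/%s.npy'%f,np.array([g['fov_y'],g['cx'],g['cy'],*np.ravel(g['R']),*np.ravel(g['t'])]))
    return s
def cam(f):
    a=np.load('pics/%s.npy'%f); return 240/np.tan(np.radians(a[0]/2)),a[1],a[2],a[3:12].reshape(3,3),a[12:]
def ray(f,u,v):
    F,cx,cy,R,t=cam(f); d=R.T@np.array([(u-cx)/F,(v-cy)/F,1]); return -R.T@t,d
def atz(f,u,v,z):
    o,d=ray(f,u,v); return o+d*(z-o[2])/d[2]
def proj(f,X):
    F,cx,cy,R,t=cam(f); c=np.atleast_2d(X)@R.T+t; return np.c_[F*c[:,0]/c[:,2]+cx,F*c[:,1]/c[:,2]+cy]
E
python3 - <<'E'
from h import *
s=snap('scene','s0');snap('top','t0');print(s)
for f in('s0','t0'):print(cam(f), -cam(f)[3].T@cam(f)[4])
E
```

```text
{'clock': 0.0, 'qpos': array([ 1.33864896e+00,  3.53654456e-01,  1.63414657e+00,  3.03886398e-06,
        1.15520927e+00, -2.40628118e-03]), 'qvel': array([-0.0001321 , -0.00034612,  0.00027668, -0.0005417 , -0.00013221,
       -0.0005653 ]), 'joint_efforts': array([ 1.47751332e-03, -6.05264425e+01, -3.42070806e+01,  1.95151551e-04,
        9.24777036e-03,  1.23575671e-05]), 'eef_pos': array([142.21919683, 608.10357564, 230.55242633]), 'tcp_rot': array([-3.14158646e+00,  1.41763911e-03,  1.34105401e+00]), 'contact_force': array([ 0.58202802, -0.02620896,  0.49630798]), 'wrist_torque': array([0.01802127, 0.03982096, 0.01641165]), 'opening': 1.0003641902279383}
(np.float64(616.9916013300277), np.float64(320.0662754447206), np.float64(246.60595390839381), array([[ 0.83712106, -0.54700955,  0.00298016],
       [-0.45956867, -0.70623911, -0.5385378 ],
       [ 0.29669003,  0.44945175, -0.84259608]]), array([-385.9504246 ,  369.63629141, 1033.18495592])) [ 186.42481059 -414.43374719 1070.77090477]
(np.float64(459.0649153894399), np.float64(321.97104919884146), np.float64(244.86810095060642), array([[-0.02842838, -0.99958177, -0.00530179],
       [-0.99785006,  0.02869166, -0.05892405],
       [ 0.05905153,  0.00361528, -0.99824839]]), array([ 133.63125834,  513.46017872, 1104.23170312])) [ 450.94862408  114.85124041 1133.26115858]
```

View pics/t0.png

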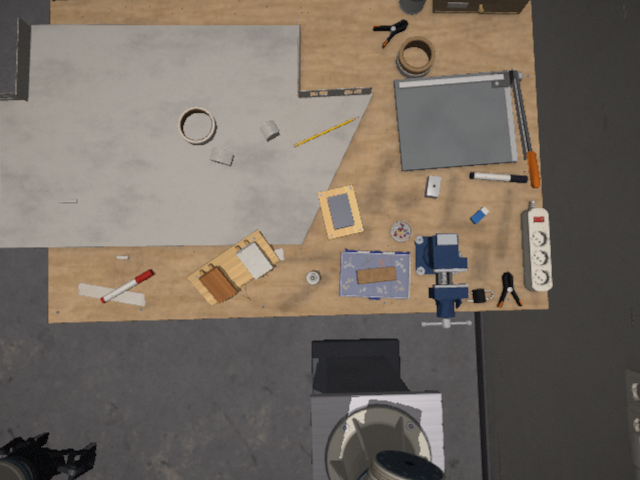

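View pics/s0.png

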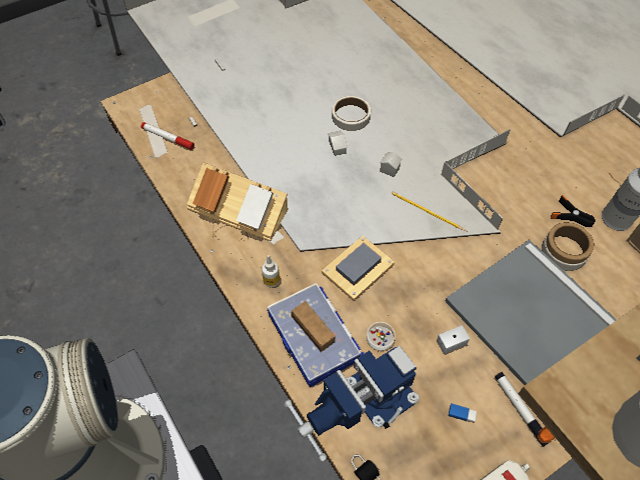

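The top view shows the rack at about (237,267), with brown at (216,284) and white at (255,261). The grey slab is at (341,211), the steel weight at (433,186) and the bottle at (313,278). The scene view agrees: brown (210,190), white (255,207), grey (358,264), weight (453,341), bottle (270,272).

Run:
```python
from h import *
def tri(a,b):
    o1,d1=ray('t0',*a);o2,d2=ray('s0',*b)
    k=np.linalg.lstsq(np.c_[d1,-d2],o2-o1,rcond=None)[0]
    return ((o1+d1*k[0]+o2+d2*k[1])/2).round(1),np.linalg.norm(o1+d1*k[0]-o2-d2*k[1]).round(1)
for n,a,b in [('brown',(216,284),(210,190)),('white',(255,261),(255,207)),('grey',(341,211),(358,264)),('weight',(433,186),(453,337)),('bottle',(313,278),(270,272))]:print(n,tri(a,b))
T=cv2.imread('pics/t0.png');S=cv2.imread('pics/s0.png')
a=cv2.resize(T[225:310,180:290],(440,340),interpolation=cv2.INTER_CUBIC)
b=cv2.resize(T[180:242,305:375],(350,310),interpolation=cv2.INTER_CUBIC)
c=cv2.resize(S[155:245,180:295],(460,360)[0:2],interpolation=cv2.INTER_CUBIC)
W=np.zeros((600,800,3),np.uint8)
W[:340,:440]=a;W[:310,450:800]=b
d=cv2.resize(S[160:240,180:290],(357,260),interpolation=cv2.INTER_CUBIC);W[340:600,:357]=d
e=cv2.resize(T[165:205,405:465],(360,240),interpolation=cv2.INTER_CUBIC);W[320:560,440:800]=e
cv2.imwrite('pics/c0.png',W)
print(r.grab_frame('wrist')['mount'],r.grab_frame('wrist')['fov_y'])
```

```text
brown (array([429.8, 370.4,  52.5]), np.float64(0.5))
white (array([482.2, 275.5,  62.1]), np.float64(2.5))
grey (array([597.7,  70.4,  20.1]), np.float64(1.2))
weight (array([ 652.1, -155.3,   24.6]), np.float64(0.4))
bottle (array([437.6, 142.4,  34.7]), np.float64(0.5))
[[ 9.99999136e-01 -2.14224156e-06  1.31481031e-03 -3.51615355e-01]
 [-4.22865369e-04  9.46344715e-01  3.23158632e-01 -8.37003430e+01]
 [-1.24495607e-03 -3.23158909e-01  9.46343896e-01 -1.42768048e+02]
 [ 0.00000000e+00  0.00000000e+00  0.00000000e+00  1.00000000e+00]] 65.97352521858426
```

View pics/c0.png

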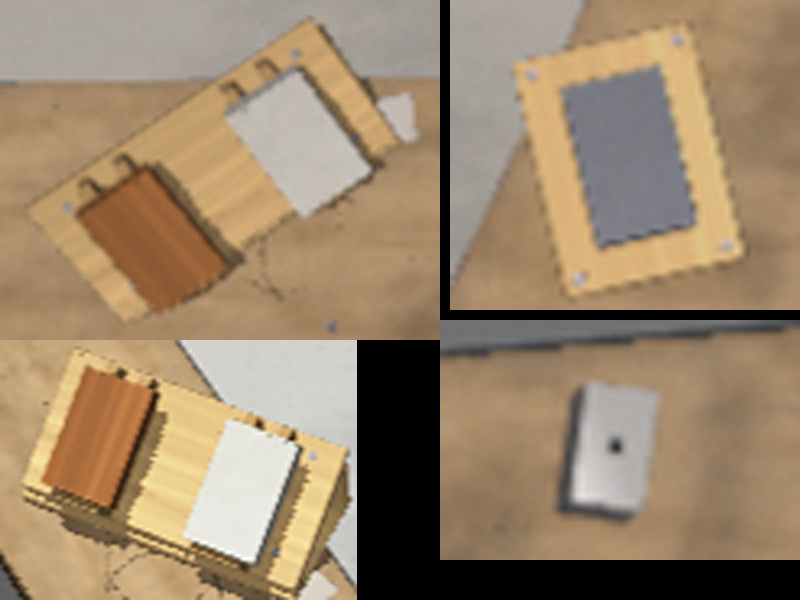

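The crop gives slab, base and weight corners. Next I fit poses to them.

```bash
cat >> h.py <<'E'
from scipy.optimize import least_squares
Q=np.array([[1,1],[1,-1],[-1,-1],[-1,1]])
def slabR(yaw,tilt): return Ro.from_euler('ZY',[yaw,-tilt]).as_matrix()  # x up the slope
def top(p,z,tilt,L=80,W=50,h=7):
    R=slabR(p[2],tilt); c=np.array([p[0],p[1],z]); return c+np.c_[Q*[L/2,W/2],np.full(4,h)]@R.T
def fit(obs,p0,z,tilt,**k):  # obs: {frame: 4 corner pixels in order of Q}
    g=lambda p:np.concatenate([(proj(f,top(p,z,tilt,**k))-np.array(o)).ravel()/cam(f)[0]*600 for f,o in obs.items()])
    s=least_squares(g,p0,loss='soft_l1'); return s.x,np.sqrt(np.mean(g(s.x)**2))
def toolR(slabRm,flip=1): # jaws along slab y, tool z against slab z
    y=slabRm[:,1]*flip; z=-slabRm[:,2]; return np.c_[y,np.cross(z,y),z]
def go(pos,R):
    s=r.sense(); R0=Ro.from_euler('xyz',s['tcp_rot']).as_matrix()
    d=R0.T@(np.array(pos)-s['eef_pos'])/10; w=np.degrees(Ro.from_matrix(R0.T@R).as_rotvec())
    print('row',d.round(2),w.round(1),'|',s['clock'],s['opening'])
E
cat > p0.py <<'E'
from h import *
t=lambda l:[(180+a/4,225+b/4) for a,b in l]
s=lambda l:[(180+a/3.245,160+(b-340)/3.25) for a,b in l]
# Q order: (up,+y left),(up,-y),(down,-y),(down,+y); world +y = image left
B={'t0':t([(78,214),(148,166),(238,264),(162,313)]),'s0':s([(88,367),(157,390),(110,508),(43,487)])}
W={'t0':t([(226,115),(298,69),(372,170),(303,216)]),'s0':s([(230,420),(299,446),(255,563),(187,538)])}
G={'t0':[(305+(a-450)/5,180+b/5) for a,b in [(560,88),(660,66),(696,226),(598,248)]]}
K={'t0':[(405+(a-440)/6,165+(b-320)/6) for a,b in [(660,390),(640,514),(572,504),(586,383)]]}
pb=fit(B,[430,370,.6],60,np.pi/6);pw=fit(W,[480,275,.6],60,np.pi/6)
pg=fit(G,[597,70,.2],21,0);pk=fit({'t0':[K['t0'][i] for i in (0,1,2,3)]},[650,-155,0],15,0,L=30,W=50,h=15)
if __name__=='__main__':
    for n,p in zip('BWGK',(pb,pw,pg,pk)):print(n,p[0].round(3),p[1].round(2))
    print('dist',np.hypot(*(pb[0]-pw[0])[:2]))
E
python3 p0.py
```

```text
B [430.456 361.427   0.58 ] 0.66
W [484.64  276.49    0.563] 0.59
G [5.96271e+02 7.12230e+01 1.94000e-01] 0.2
K [ 650.515 -156.754  -20.59 ] 0.39
dist 100.74810800339246
```

Run:
```python
from p0 import *
R=slabR(.571,np.pi/6)
go(np.r_[pb[0][:2],60]+R@[0,-10,120],toolR(R))
```

```text
row [-22.47  30.22   6.71] [-28.4  12.1 -44.8] | 0.2 1.00217230208123
```

Emit:
{"op": "apply_moves", "data": {"targets": [[[1,-22.5,30.2,6.7,-28.4,12.1,-44.8],[1,-22.5,30.2,6.7,-28.4,12.1,-44.8],[1,-22.5,30.2,6.7,-28.4,12.1,-44.8],[1,-22.5,30.2,6.7,-28.4,12.1,-44.8],[1,-22.5,30.2,6.7,-28.4,12.1,-44.8],[1,-22.5,30.2,6.7,-28.4,12.1,-44.8],[1,-22.5,30.2,6.7,-28.4,12.1,-44.8],[1,-22.5,30.2,6.7,-28.4,12.1,-44.8]]], "newtons": 40}}

```text
clock: 1.0
eef_pos: [384.9, 316.9, 163.0]
tcp_rot: [2.618, 0.001, 2.143]
contact_force: [-0.3, 1.1, -0.1]
opening: 1.005
```

Emit:
{"op": "apply_moves", "data": {"targets": [[[1,0,0,0,0,0,0],[1,0,0,0,0,0,0]]]}}

```text
clock: 1.2
eef_pos: [385.3, 315.8, 162.9]
tcp_rot: [2.618, 0.001, 2.14]
contact_force: [-0.5, -0.3, 0.9]
opening: 1.0
```

Run:
```python
from p0 import *
s=snap('wrist','w1');print(s['clock'],s['eef_pos'],s['tcp_rot'],s['qpos'].round(2))
R=slabR(.571,np.pi/6)
go(np.r_[pb[0][:2],60]+R@[0,-10,120],toolR(R))
for p in(pb,pw):print(proj('w1',top(p[0],60,np.pi/6)).round(1).tolist())
```

```text
1.2 [385.28788012 315.84531976 162.86218114] [2.61833440e+00 1.13049642e-03 2.13965088e+00] [ 0.74  0.06  2.33 -0.36  0.25 -1.06]
row [0.29 0.23 0.05] [0.  0.1 0. ] | 1.25 1.0013640440642393
[[368.1, 284.8], [302.9, 285.1], [300.6, 181.3], [372.3, 180.8]]
[[236.1, 284.8], [170.8, 284.5], [156.9, 180.6], [228.7, 181.0]]
```

View pics/w1.png

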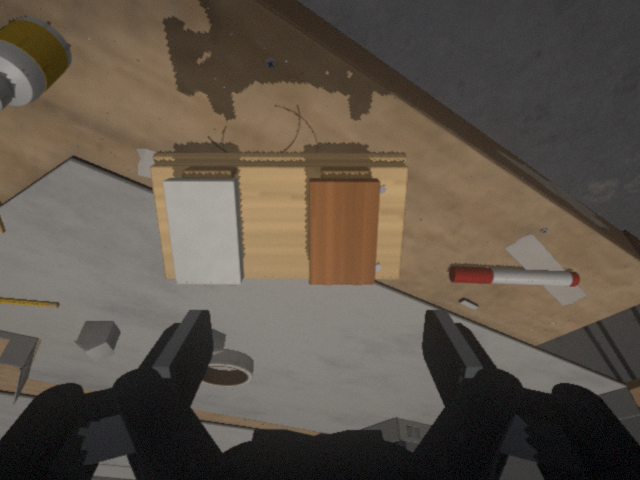

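The wrist view shows the brown top face with corners at about (376,284), (310,284), (309,180), (379,180). White is at (240,284), (178,284), (166,179), (236,179). Both sit about 7 px right of the prediction, so I refit with this view.

```bash
cat > p1.py <<'E'
from p0 import *
im=cv2.cvtColor(cv2.imread('pics/w1.png'),cv2.COLOR_BGR2HSV).astype(int)
def quad(m):
    m=m.astype(np.uint8);m[:150]=0;m[300:]=0
    m=cv2.morphologyEx(m,cv2.MORPH_OPEN,np.ones((5,5)))
    c=max(cv2.findContours(m,0,1)[0],key=cv2.contourArea)
    q=cv2.approxPolyDP(cv2.convexHull(c),6,True)[:,0]; return q.tolist()
if __name__=='__main__':
    b=im[230,345];w=im[230,205];print(b,w)
    print(quad((im[...,0]<14)&(im[...,1]>120)&(im[...,2]>60)),quad((im[...,1]<30)&(im[...,2]>175)))
B1=[(376.5,284.5),(309.5,284.5),(309,180),(379.5,180)];W1=[(241,284.5),(177,284.5),(166,179.5),(237,179.5)]
qb=fit({'w1':B1},pb[0],60,np.pi/6);qw=fit({'w1':W1},pw[0],60,np.pi/6)
if __name__=='__main__':
    for q in(qb,qw):print(q[0].round(3),q[1].round(2))
    print(np.hypot(*(qb[0]-qw[0])[:2]))
    print(proj('w1',top(qb[0],60,np.pi/6)).round(1).tolist(),proj('w1',top(qw[0],60,np.pi/6)).round(1).tolist())
    R=slabR(.571,np.pi/6); print('ctr in tool', Ro.from_euler('xyz',r.sense()['tcp_rot']).as_matrix().T@(np.r_[qb[0][:2],60]-r.sense()['eef_pos']))
    go(np.r_[qb[0][:2],60]+R@[0,0,-11],toolR(R))
E
python3 p1.py
```

```text
[ 13 145 128] [ 19  17 164]Traceback (most recent call last):
  File "p1.py", line 10, in <module>
    print(quad((im[...,0]<14)&(im[...,1]>120)&(im[...,2]>60)),quad((im[...,1]<30)&(im[...,2]>175)))
                                                              ~~~~^^^^^^^^^^^^^^^^^^^^^^^^^^^^^^^^
  File "p1.py", line 6, in quad
    c=max(cv2.findContours(m,0,1)[0],key=cv2.contourArea)
ValueError: max() iterable argument is empty
```

```bash
sed -i 's/>175)/>150)\&(im[...,1]>8)/' p1.py; python3 p1.py
```

```text
[ 13 145 128] [ 19  17 164]
[[492, 273], [489, 283], [453, 281], [454, 267]] [[232, 182], [239, 283], [178, 283], [164, 182]]
[426.77  365.597   0.578] 0.98
[481.099 280.644   0.548] 1.31
100.84015205670309
[[375.4, 284.2], [310.0, 284.4], [308.5, 180.4], [380.5, 179.9]] [[242.5, 284.6], [176.9, 283.7], [164.9, 179.4], [237.2, 180.6]]
ctr in tool [ 18.50740346   1.58034392 120.01036581]
row [ 1.85  0.16 13.1 ] [0.  0.1 0. ] | 1.25 1.0013640440642393
```

Emit:
{"op": "apply_moves", "data": {"targets": [[[1,1.8,0.2,4,0,0,0],[1,1.8,0.2,8,0,0,0],[1,1.8,0.2,11,0,0,0],[1,1.8,0.2,13,0,0,0],[1,1.8,0.2,13,0,0,0],[1,1.8,0.2,13.1,0,0,0]]]}}

```text
clock: 1.85
eef_pos: [435.1, 373.1, 60.4]
tcp_rot: [2.641, -0.001, 2.142]
contact_force: [0.3, 0.7, 0.4]
opening: 1.001
```

Run:
```python
from p1 import *
s=snap('wrist','w2');print(cam('w2')[:3])
R=slabR(.571,np.pi/6);go(np.r_[qb[0][:2],60]+R@[0,0,-11],toolR(R))
print(proj('w2',top(qb[0],60,np.pi/6)).round(1).tolist())
```

```text
(np.float64(369.7545854608378), np.float64(317.1462928629099), np.float64(237.262029400891))
row [-0.12 -0.96  0.7 ] [-1.2 -0.   0.2] | 1.9 1.0000961968115327
[[370.5, 387.8], [254.9, 388.2], [242.6, 207.5], [378.8, 206.8]]
```

View pics/w2.png

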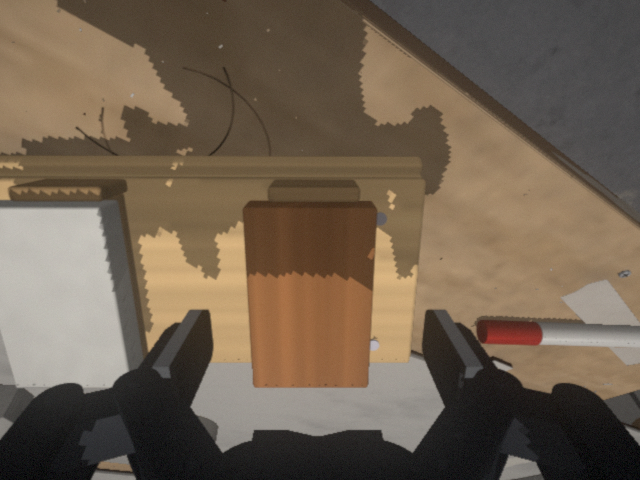

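Brown lies between the open pads with corners near (245,203), (375,203), (368,386), (254,386). That is about 7 px left of the pad centre at x=317. The last 7 mm along the approach was not reached.

Emit:
{"op": "apply_moves", "data": {"targets": [[[1,-0.25,-0.9,0.7,-1.2,0,0.2],[1,-0.25,-0.9,0.7,-1.2,0,0.2],[1,-0.25,-0.9,0.7,-1.2,0,0.2]]]}}

```text
clock: 2.2
eef_pos: [435.8, 370.4, 62.8]
tcp_rot: [2.638, -0.001, 2.145]
contact_force: [0.8, 0.5, 0.5]
opening: 1.0
```

Run:
```python
from p1 import *
print(r.sense()['qpos'].round(3))
R=slabR(.571,np.pi/6);go(np.r_[qb[0][:2],60]+R@[0,0,-11],toolR(R))
```

```text
[ 0.753  0.384  2.236 -1.296  0.088 -0.119]
row [ 0.08 -1.01  0.85] [-1.1 -0.1  0.1] | 2.2 1.000006610040369
```

Run:
```python
from p1 import *
R=slabR(.571,np.pi/6);go(np.r_[qb[0][:2],60]+R@[-1,0,-11],toolR(slabR(.571,np.radians(26.5))))
```

```text
row [ 0.08 -1.11  0.85] [ 2.4 -0.1  0.1] | 2.2 1.000006610040369
```

Emit:
{"op": "apply_moves", "data": {"targets": [[[1,0,0,0,2.4,0,0],[1,0,-1.1,0.85,2.4,0,0],[1,0,-1.1,0.85,2.4,0,0],[1,0,-1.1,0.85,2.4,0,0]]]}}

```text
clock: 2.6
eef_pos: [431.3, 367.3, 50.5]
tcp_rot: [2.679, -0.001, 2.145]
contact_force: [-0.8, -0.0, 0.2]
opening: 0.999
```

Run:
```python
from p1 import *
print(r.sense()['qpos'].round(3))
R=slabR(.571,np.pi/6);go(np.r_[qb[0][:2],60]+R@[-1,0,-11],toolR(slabR(.571,np.radians(26.5))))
```

```text
[ 0.75   0.404  2.224 -0.939  0.096 -0.477]
row [ 0.1  -0.03  0.04] [ 0.  -0.1  0.2] | 2.6 0.9989492681001029
```

Emit:
{"op": "apply_moves", "data": {"targets": [[[-1,0.0,0,0,0,0,0],[-1,0,0,0,0,0,0],[-1,0,0,0,0,0,0],[-1,0,0,0,0,0,0],[-1,0,0,0,0,0,0],[-1,0,0,0,0,0,0]]], "newtons": 40}}

```text
clock: 3.2
eef_pos: [431.3, 367.3, 51.0]
tcp_rot: [2.678, -0.001, 2.145]
contact_force: [-4.0, -2.4, 7.5]
opening: 0.577
```

Emit:
{"op": "apply_moves", "data": {"targets": [[[-1,0,0,-2,0,0,0],[-1,0,0,-5,0,0,0],[-1,0,0,-9,0,0,0],[-1,0,0,-13,0,0,0],[-1,0,0,-13,0,0,0],[-1,0,0,-13,0,0,0]]]}}

```text
clock: 3.8
eef_pos: [383.0, 335.9, 168.5]
tcp_rot: [2.675, -0.001, 2.145]
contact_force: [0.8, 0.1, -0.5]
opening: 0.572
```

Run:
```python
from p1 import *
print(snap('wrist','w3')['opening'])
R=slabR(pg[0][2],0);go([*pg[0][:2],28+150],toolR(R))
```

```text
0.5723323596108576
row [-33.8    3.68   0.63] [26.3 -5.1 21.4] | 3.85 0.5710862612604735
```

View pics/w3.png

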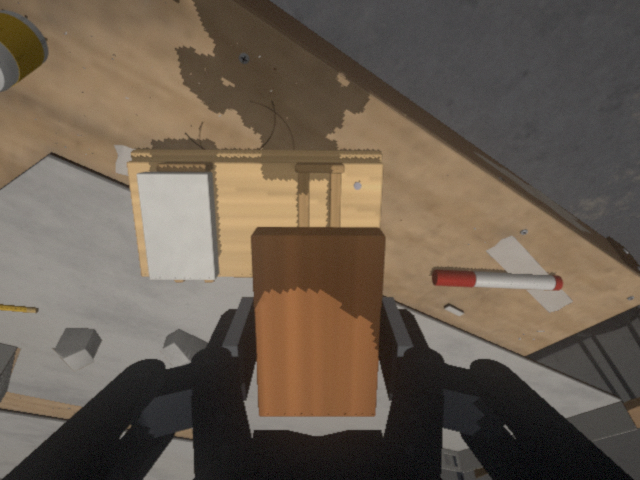

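Brown is held with corners near (252,230), (384,230), (376,416), (259,416), and the rest of the rack is undisturbed. I move beside the base so the wrist camera sees the grey slab past the held one.

Run:
```python
from p1 import *
im=cv2.imread('pics/w3.png')[:,:,::-1].astype(int)
for n,a in [('col318',im[220:246,310:326].mean(1)),('bot',im[406:424,310:326].mean(1)),('row255L',im[253:258,244:268].mean(0)),('row255R',im[253:258,372:394].mean(0)),('row405L',im[402:408,248:268].mean(0)),('row405R',im[402:408,368:388].mean(0))]:print(n,a[:,0].astype(int).tolist())
R=slabR(pg[0][2],0);go(np.r_[pg[0][:2],28]+R@[95,0,150],toolR(R))
```

```text
col318 [204, 205, 206, 205, 203, 199, 177, 109, 80, 77, 76, 76, 76, 75, 77, 82, 89, 89, 91, 91, 91, 91, 91, 90, 90, 90]
bot [141, 141, 141, 141, 141, 141, 141, 139, 137, 137, 135, 143, 143, 143, 143, 143, 142, 142]
row255L [188, 187, 187, 187, 188, 187, 180, 150, 100, 92, 96, 94, 94, 93, 93, 91, 93, 92, 94, 95, 96, 96, 96, 96]
row255R [91, 90, 90, 90, 91, 89, 89, 88, 88, 87, 88, 89, 114, 148, 160, 161, 158, 157, 156, 156, 153, 153]
row405L [143, 143, 144, 145, 143, 144, 142, 144, 142, 130, 110, 123, 132, 135, 139, 143, 147, 150, 151, 151]
row405R [132, 132, 130, 128, 128, 128, 125, 113, 121, 139, 141, 142, 141, 140, 141, 140, 140, 139, 140, 138]
row [-37.32  11.56   4.58] [26.3 -5.1 21.4] | 3.85 0.5710862612604735
```

Emit:
{"op": "apply_moves", "data": {"targets": [[[-1,-37.3,11.6,4.6,26.3,-5.1,21.4],[-1,-37.3,11.6,4.6,26.3,-5.1,21.4],[-1,-37.3,11.6,4.6,26.3,-5.1,21.4],[-1,-37.3,11.6,4.6,26.3,-5.1,21.4],[-1,-37.3,11.6,4.6,26.3,-5.1,21.4],[-1,-37.3,11.6,4.6,26.3,-5.1,21.4],[-1,-37.3,11.6,4.6,26.3,-5.1,21.4],[-1,-37.3,11.6,4.6,26.3,-5.1,21.4]]]}}

```text
clock: 4.65
eef_pos: [691.3, 87.2, 174.6]
tcp_rot: [-3.138, 0.002, 1.763]
contact_force: [0.6, 0.0, -1.0]
opening: 0.572
```

Emit:
{"op": "apply_moves", "data": {"targets": [[[-1,0,0,0,0,0,0],[-1,0,0,0,0,0,0],[-1,0,0,0,0,0,0]]]}}

```text
clock: 4.95
eef_pos: [689.9, 87.5, 172.3]
tcp_rot: [-3.134, 0.002, 1.763]
contact_force: [-0.5, -0.5, 0.1]
opening: 0.575
```

Run:
```python
from p1 import *
s=snap('wrist','w4');print(s['eef_pos'],s['tcp_rot'],s['qpos'].round(2))
R=slabR(pg[0][2],0);go(np.r_[pg[0][:2],28]+R@[95,0,150],toolR(R))
print(proj('w4',top(pg[0],21,0)).round(1).tolist())
```

```text
[689.88098433  87.50482961 172.29235644] [-3.13422056e+00  1.67712740e-03  1.76267245e+00] [ 0.13  0.52  1.51 -0.    1.12 -1.64]
row [ 0.16 -0.02 -0.49] [-0.4  0.1 -0.1] | 5.0 0.576120531635555
[[352.6, 152.2], [287.0, 152.3], [283.8, 34.5], [355.9, 34.3]]
```

View pics/w4.png

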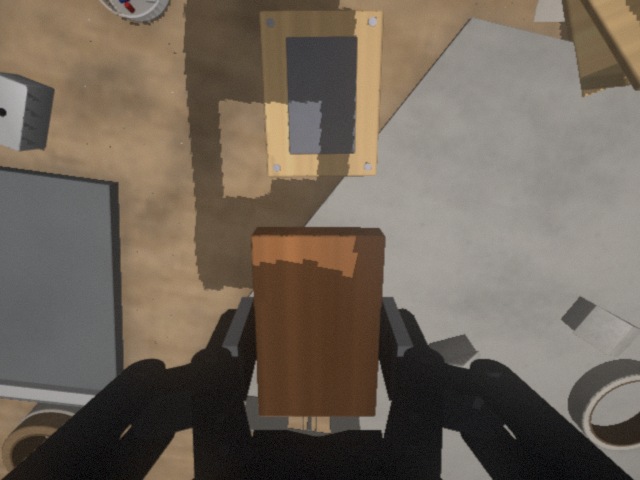

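Grey's corners are at (354,153), (290,154), (287,38), (356,37), 2 to 3 px from the prediction. The held slab is unchanged.

```bash
cat > p2.py <<'E'
from p1 import *
M=np.array(r.grab_frame('wrist')['mount']);F=cam('w4')[0];C=cam('w4')[1:3]
def ptool(P): c=(np.asarray(P)-M[:3,3])@M[:3,:3]; return np.c_[F*c[:,0]/c[:,2]+C[0],F*c[:,1]/c[:,2]+C[1]]
def held(vt,vb,vk,u1,u2,w1,w2): # front top v, front bottom v, back v, centre u + widths at v=255, 405
    def g(p):
        x,y,z,a,b=p; Rr=Ro.from_euler('ZX',[b,a]).as_matrix()
        q=ptool(np.array([x,y,z])+np.array([[-25,-40,-7],[25,-40,-7],[25,40,-7],[-25,40,-7],[0,-40,-7],[0,-40,7],[0,40,-7]])@Rr.T)
        L=lambda v:np.interp(v,[q[0,1],q[3,1]],[q[0,0],q[3,0]]);Rt=lambda v:np.interp(v,[q[1,1],q[2,1]],[q[1,0],q[2,0]])
        return [q[4,1]-vt,q[5,1]-vb,q[6,1]-vk,(L(255)+Rt(255))/2-u1,(L(405)+Rt(405))/2-u2,Rt(255)-L(255)-w1,Rt(405)-L(405)-w2]
    s=least_squares(g,[0,0,-10,0.03,0]);return s.x,np.array(g(s.x)).round(1)
if __name__=='__main__':
    x,e=held(235.5,226.5,416.5,317.75,316.75,132.5,118.5);print('held x y z pitch yaw',x.round(3),e)
    g=fit({'w4':[(355,153.7),(290,154.5),(287,38),(357,36.5)]},pg[0],21,0);print('grey',g[0].round(3),g[1])
    print('top guess',pg[0])
E
python3 p2.py
```

```text
held x y z pitch yaw [ 1.53e-01  3.69e-01 -8.34e+00 -7.00e-02  6.00e-03] [-0.2  0.2  0.1  0.  -0.   0.2 -0.3]
grey [5.97536e+02 7.31740e+01 2.05000e-01] 0.9580922781684752
top guess [5.96271137e+02 7.12233376e+01 1.93824191e-01]
```

```bash
cat >> p2.py <<'E'
def place(g,z,off=(0.15,0.37,-8.3),tilt=-3.7,dx=0,dy=0):
    Rt=toolR(slabR(g[2],np.radians(tilt))); c=np.r_[g[:2],z]+slabR(g[2],0)@[dx,dy,0]
    go(c-Rt@np.array(off),Rt)
E
python3 - <<'E'
from p2 import *
place([597.3,73,.2],65)
E
```

```text
row [ 0.29 -9.46 11.79] [ 3.4  0.1 -0.4] | 5.1 0.5704319364205163
```

Emit:
{"op": "apply_moves", "data": {"targets": [[[-1,0.3,-4.5,4,3.4,0,-0.3],[-1,0.3,-9.5,6,3.4,0,-0.3],[-1,0.3,-9.5,10,3.4,0,-0.3],[-1,0.3,-9.5,11.8,3.4,0,-0.3],[-1,0.3,-9.5,11.8,3.4,0,-0.3],[-1,0.3,-9.5,11.8,3.4,0,-0.3]]]}}

```text
clock: 5.7
eef_pos: [596.6, 73.3, 57.5]
tcp_rot: [-3.079, 0.002, 1.77]
contact_force: [0.2, 0.5, -0.8]
opening: 0.571
```

Run:
```python
from p2 import *
s=snap('wrist','w5');print(s['eef_pos'])
place([597.3,73,.2],65);place([597.3,73,.2],36)
bb=lambda p:top(p,6,0,L=120,W=90,h=6)
print('board',proj('w5',bb([597.3,73,.2])).round(1).tolist())
```

```text
[597.33030345  73.30635399  58.13570267]
row [-0.03 -0.12  0.17] [ 0.2  0.1 -0.1] | 5.8 0.5721461565138499
row [-0.02  0.06  3.07] [ 0.2  0.1 -0.1] | 5.8 0.5721461565138499
board [[391.4, 368.0], [241.8, 368.0], [229.2, 165.4], [403.7, 165.4]]
```

View pics/w5.png

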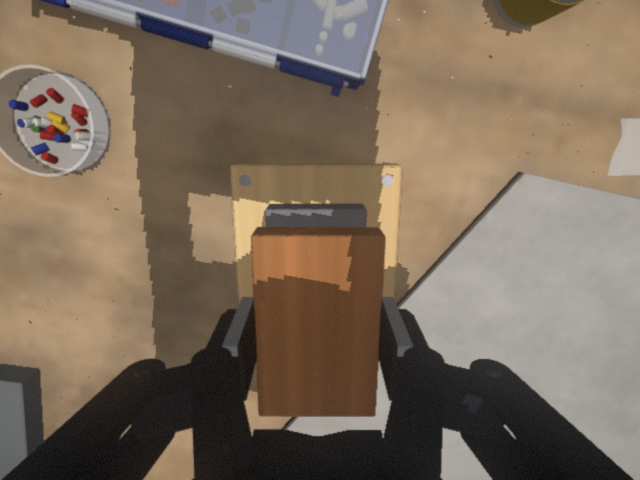

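The board edge sits at v≈165 with corners (231,166) and (401,165), against predicted (229,165) and (404,165). The grey front edge is centred at u≈316 and the slab at 317, so it is aligned and I lower it.

Emit:
{"op": "apply_moves", "data": {"targets": [[[-1,0,0,1.2,0.2,0,0],[-1,0,0.05,2.2,0.2,0,0],[-1,0,0.05,2.8,0.2,0,0],[-1,0,0.05,3.1,0.2,0,0],[-1,0,0.05,3.1,0.2,0,0]]]}}

```text
clock: 6.3
eef_pos: [595.8, 72.8, 26.7]
tcp_rot: [-3.076, 0.002, 1.77]
contact_force: [-0.5, 0.1, -0.6]
opening: 0.573
```

Run:
```python
from p2 import *
place([597.3,73,.2],35)
```

```text
row [-0.02  0.03  0.03] [-0.   0.1 -0.1] | 6.35 0.5749968361571313
```

Emit:
{"op": "apply_moves", "data": {"targets": [[[-1,0,0.03,0.1,0,0,0],[-1,0,0.03,0.15,0,0,0],[-1,0,0.03,0.15,0,0,0]]]}}

```text
clock: 6.65
eef_pos: [596.6, 72.9, 26.0]
tcp_rot: [-3.077, 0.002, 1.77]
contact_force: [-0.0, -0.6, 3.0]
opening: 0.577
```

Emit:
{"op": "apply_moves", "data": {"targets": [[[0.3,0,0,0,0,0,0],[0.6,0,0,0,0,0,0],[0.8,0,0,-0.2,0,0,0],[0.8,0,0,-2,0,0,0],[1,0,0,-6,0,0,0],[1,0,0,-10,0,0,0],[1,0,0,-14,0,0,0],[1,0,0,-14,0,0,0]]]}}

```text
clock: 7.45
eef_pos: [609.0, 75.4, 171.6]
tcp_rot: [-3.087, 0.003, 1.77]
contact_force: [0.2, -0.2, -0.8]
opening: 0.999
```

Run:
```python
from p2 import *
s=snap('wrist','w6');print(s['eef_pos'],s['tcp_rot'])
print('slab pred',proj('w6',top([597.3,73,.2],35,0)).round(1).tolist())
print('grey pred',proj('w6',top([597.3,73,.2],21,0)).round(1).tolist())
print('board',proj('w6',top([597.3,73,.2],6,0,L=120,W=90,h=6)).round(1).tolist())
im=cv2.imread('pics/w6.png');q=proj('w6',[[597.3,73,35]])[0].astype(int);print(q)
x0,y0=max(0,min(640-200,q[0]-100)),max(0,min(480-150,q[1]-75));print(x0,y0)
cv2.imwrite('pics/c6.png',cv2.resize(im[y0:y0+150,x0:x0+200],(800,600),interpolation=cv2.INTER_CUBIC))
```

```text
[607.38932842  75.1657338  168.81620886] [-3.08312107e+00  2.26135820e-03  1.76973442e+00]
slab pred [[348.8, 272.4], [285.5, 272.4], [282.9, 169.9], [351.2, 169.9]]
grey pred [[347.4, 266.3], [286.9, 266.3], [284.6, 168.3], [349.6, 168.2]]
board [[368.2, 281.4], [266.3, 281.4], [260.6, 141.1], [373.7, 141.0]]
[317 221]
217 146
```

View pics/c6.png

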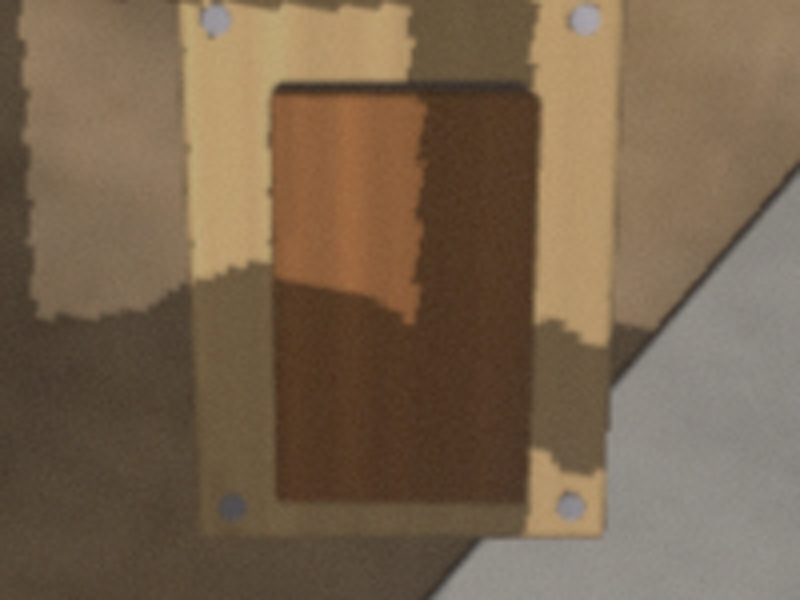

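The brown slab's corners are within 1 px of prediction and about 0.7 mm off centre against the board screws, so it is seated. Now for the white slab.

Run:
```python
from p2 import *
R=slabR(.568,np.pi/6);go(np.r_[481.1,280.6,60]+R@[-1,0,115],toolR(slabR(.568,np.radians(26.5))))
```

```text
row [ 20.51 -13.45   1.47] [-29.9   4.3 -21. ] | 7.6 0.9991339344676039
```

Emit:
{"op": "apply_moves", "data": {"targets": [[[1,5,-3.4,-1,-7.5,1,-5],[1,20.5,-13.5,1.5,-29.9,4.3,-21],[1,20.5,-13.5,1.5,-29.9,4.3,-21],[1,20.5,-13.5,1.5,-29.9,4.3,-21],[1,20.5,-13.5,1.5,-29.9,4.3,-21],[1,20.5,-13.5,1.5,-29.9,4.3,-21],[1,20.5,-13.5,1.5,-29.9,4.3,-21],[1,20.5,-13.5,1.5,-29.9,4.3,-21]]]}}

```text
clock: 8.4
eef_pos: [432.2, 248.8, 158.5]
tcp_rot: [2.679, 0.001, 2.139]
contact_force: [-0.2, -0.6, -0.3]
opening: 0.997
```

Run:
```python
from p2 import *
s=snap('wrist','w7');print(s['qpos'].round(2))
P=[481.1,280.6,.568];print(proj('w7',top(P,60,np.pi/6)).round(1).tolist())
im=cv2.imread('pics/w7.png')
h=cv2.cvtColor(im,cv2.COLOR_BGR2HSV).astype(int);print(h[230,317])
for v in(200,230,260):print(v,h[v,270:364:2,1].tolist())
print(h[165:300:2,317,1].tolist())
R=slabR(.568,np.pi/6);go(np.r_[481.1,280.6,60]+R@[-1,0,-11],toolR(slabR(.568,np.radians(26.5))))
```

```text
[ 0.5   0.08  2.29  0.1   0.31 -1.73]
[[351.4, 295.7], [284.6, 295.7], [282.0, 189.0], [354.2, 189.0]]
[ 16  17 168]
200 [100, 98, 100, 97, 51, 12, 20, 15, 18, 13, 15, 16, 19, 17, 21, 16, 15, 15, 15, 17, 19, 16, 18, 20, 20, 16, 22, 18, 17, 15, 17, 19, 18, 17, 18, 19, 20, 18, 18, 18, 28, 98, 102, 101, 105, 101, 101]
230 [99, 99, 98, 96, 100, 66, 19, 17, 17, 16, 19, 17, 15, 17, 17, 15, 18, 17, 18, 17, 18, 20, 17, 17, 20, 18, 17, 18, 16, 20, 21, 18, 19, 17, 19, 19, 17, 19, 16, 15, 44, 100, 105, 101, 103, 101, 102]
260 [98, 98, 101, 98, 99, 86, 15, 12, 20, 18, 17, 14, 17, 21, 17, 15, 18, 17, 18, 15, 16, 16, 16, 18, 15, 16, 16, 18, 21, 18, 19, 19, 18, 19, 16, 17, 18, 18, 16, 20, 87, 99, 98, 100, 99, 97, 97]
[98, 101, 94, 96, 97, 87, 94, 98, 107, 105, 94, 59, 23, 17, 16, 17, 19, 19, 14, 14, 19, 17, 18, 17, 19, 15, 15, 18, 18, 15, 17, 18, 18, 14, 18, 18, 15, 17, 17, 17, 18, 19, 18, 18, 14, 16, 18, 19, 19, 18, 15, 16, 18, 18, 21, 17, 16, 18, 16, 16, 17, 17, 14, 13, 16, 17, 16, 19]
row [ 0.13  0.76 12.53] [ 0.   0.1 -0. ] | 8.5 0.9998276839845552
```

Emit:
{"op": "apply_moves", "data": {"targets": [[[1,-0.1,0.8,4,0,0,0],[1,-0.1,0.8,8,0,0,0],[1,-0.1,0.8,11,0,0,0],[1,-0.1,0.8,12.5,0,0,0],[1,-0.1,0.8,12.5,0,0,0],[1,-0.1,0.8,12.5,0,0,0]]]}}

```text
clock: 9.1
eef_pos: [486.9, 280.4, 50.2]
tcp_rot: [2.68, 0.0, 2.136]
contact_force: [-0.1, -0.3, 0.0]
opening: 0.998
```

Run:
```python
from p2 import *
s=snap('wrist','w8');print(s['qpos'].round(2))
h=cv2.cvtColor(cv2.imread('pics/w8.png'),cv2.COLOR_BGR2HSV).astype(int)
for v in(250,290):print(v,h[v,230:400:3,1].tolist())
print(h[180:240:3,317,1].tolist())
P=[481.1,280.6,.568];print(proj('w8',top(P,60,np.pi/6)).round(1).tolist())
R=slabR(.568,np.pi/6);go(np.r_[481.1,280.6,60]+R@[-1,-2,-11],toolR(slabR(.568,np.radians(26.5))))
```

```text
[ 0.5   0.4   2.24  0.53  0.05 -2.16]
250 [103, 103, 103, 102, 104, 105, 100, 97, 21, 20, 23, 18, 16, 16, 23, 23, 19, 26, 21, 20, 19, 21, 19, 19, 16, 18, 16, 14, 18, 19, 14, 17, 19, 12, 19, 17, 16, 16, 16, 17, 16, 23, 23, 19, 19, 25, 19, 16, 18, 19, 19, 20, 79, 100, 105, 98, 98]
290 [101, 101, 102, 102, 100, 97, 101, 98, 69, 22, 17, 20, 27, 13, 20, 18, 20, 22, 20, 17, 17, 17, 16, 15, 18, 17, 17, 19, 18, 18, 14, 20, 16, 16, 18, 16, 15, 16, 18, 18, 22, 20, 14, 16, 21, 22, 18, 16, 22, 20, 20, 40, 103, 100, 100, 102, 102]
[101, 102, 104, 106, 108, 104, 101, 104, 96, 97, 110, 111, 105, 101, 108, 116, 48, 21, 20, 14]
[[382.7, 417.5], [264.5, 417.5], [255.9, 234.9], [392.7, 234.8]]
row [ 0.09 -0.1   0.1 ] [ 0.1  0.1 -0.1] | 9.2 0.998719945178027
```

Emit:
{"op": "apply_moves", "data": {"targets": [[[-1,0.05,-0.1,0.1,0,0,0],[-1,0.05,-0.1,0.1,0,0,0],[-1,0.05,-0.1,0.1,0,0,0],[-1,0.05,-0.1,0.1,0,0,0],[-1,0.05,-0.1,0.1,0,0,0],[-1,0.05,-0.1,0.1,0,0,0]]]}}

```text
clock: 9.8
eef_pos: [486.3, 281.1, 50.8]
tcp_rot: [2.677, 0.001, 2.137]
contact_force: [-3.7, -3.8, 9.7]
opening: 0.576
```

Emit:
{"op": "apply_moves", "data": {"targets": [[[-1,0,0,-2,0,0,0],[-1,0,0,-5,0,0,0],[-1,0,0,-9,0,0,0],[-1,0,0,-13,0,0,0],[-1,0,0,-13,0,0,0],[-1,0,0,-13,0,0,0]]]}}

```text
clock: 10.4
eef_pos: [437.5, 250.1, 168.4]
tcp_rot: [2.673, 0.001, 2.137]
contact_force: [-0.4, -0.6, -0.7]
opening: 0.572
```

Run:
```python
from p2 import *
s=snap('wrist','w9');print(s['qpos'].round(2),s['opening'])
R=slabR(.2,0);go(np.r_[597.3,73,28]+R@[95,0,150],toolR(R))
```

```text
[ 0.5   0.07  2.28  0.09  0.33 -1.72] 0.5711162504598902
row [-26.93  12.06   4.77] [26.3 -4.8 20.6] | 10.5 0.5739723598262908
```

Run:
```python
from p2 import *
place([597.3,73,.2],100)
```

```text
row [-23.5    0.23   8.42] [29.9 -4.2 20.8] | 10.55 0.5753198206762424
```

Emit:
{"op": "apply_moves", "data": {"targets": [[[-1,-8,0,0,8,-1,6],[-1,-16,0,2,16,-2,12],[-1,-23.5,0.2,5,29.9,-4.2,20.8],[-1,-23.5,0.2,8.4,29.9,-4.2,20.8],[-1,-23.5,0.2,8.4,29.9,-4.2,20.8],[-1,-23.5,0.2,8.4,29.9,-4.2,20.8],[-1,-23.5,0.2,8.4,29.9,-4.2,20.8],[-1,-23.5,0.2,8.4,29.9,-4.2,20.8]]]}}

```text
clock: 11.35
eef_pos: [594.7, 72.9, 90.7]
tcp_rot: [-3.075, 0.0, 1.771]
contact_force: [-0.7, -0.0, 0.2]
opening: 0.577
```

Run:
```python
from p2 import *
s=snap('wrist','w10');print(s['eef_pos'],s['tcp_rot'])
place([597.3,73,.2],90)
im=cv2.imread('pics/w10.png')
print('board',proj('w10',top([597.3,73,.2],6,0,L=120,W=90,h=6)).round(1).tolist());print('brown',proj('w10',top([597.3,73,.2],35,0)).round(1).tolist())
cv2.imwrite('pics/c10.png',cv2.resize(im[140:440,200:440],(640,800),interpolation=cv2.INTER_CUBIC)[:,:] if 0 else cv2.resize(im[140:430,190:450],(538,600),interpolation=cv2.INTER_CUBIC))
```

```text
[594.9110951   73.18971106  91.62750397] [-3.07639783e+00  3.71169314e-04  1.77154815e+00]
row [-0.09  0.18  1.04] [0.  0.  0.1] | 11.45 0.5740952592193166
board [[381.1, 342.3], [250.7, 342.1], [241.6, 165.5], [390.2, 165.7]]
brown [[357.5, 339.3], [273.9, 339.2], [269.6, 207.2], [361.9, 207.3]]
```

View pics/c10.png

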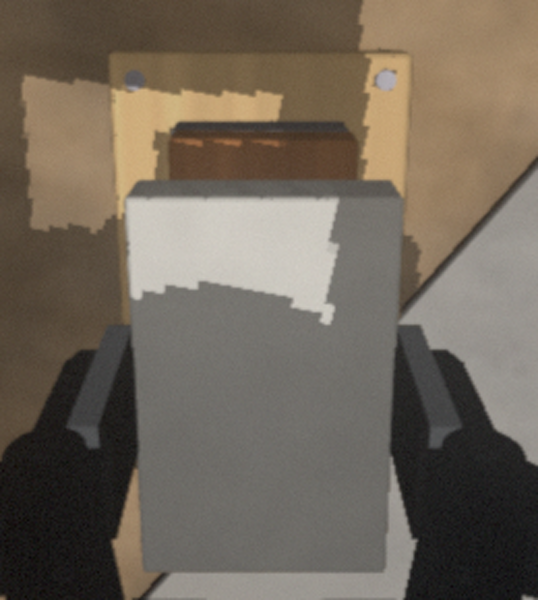

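White is held with front edges at v≈228 and 235, back at v≈416 and centre u≈318. Brown's front edge is at v≈206, u from 272 to 362, about 1 mm from nominal. The board matches the prediction.

Run:
```python
from p2 import *
x,e=held(235.2,228,416,318.3,317.8,132,117.5);print(x.round(3),e)
for z in(70,51):place([597.3,73,.2],z,off=(x[0],x[1],x[2]),tilt=np.degrees(x[3]),dy=.3,dx=-.3)
```

```text
[ 4.840e-01  8.790e-01 -7.457e+00 -7.300e-02  2.000e-03] [ 0.5 -0.8  0.2  0.  -0.  -0.3  0. ]
row [-0.09  0.2   3.  ] [0.6 0.  0.1] | 11.5 0.5746168472425299
row [-0.09  0.32  4.89] [0.6 0.  0.1] | 11.5 0.5746168472425299
```

Emit:
{"op": "apply_moves", "data": {"targets": [[[-1,-0.05,0.1,1.5,0.2,0,0],[-1,-0.05,0.2,3,0.2,0,0],[-1,-0.05,0.3,4,0.2,0,0],[-1,-0.05,0.3,4.7,0.2,0,0],[-1,-0.05,0.3,4.9,0.2,0,0],[-1,-0.05,0.3,4.9,0.2,0,0]]]}}

```text
clock: 12.1
eef_pos: [595.2, 72.8, 43.1]
tcp_rot: [-3.074, 0.001, 1.772]
contact_force: [0.4, -0.4, -1.4]
opening: 0.57
```

Run:
```python
from p2 import *
place([597.3,73,.2],49,off=(.3,.6,-8.3),tilt=-3.8,dy=.3,dx=-.3)
```

```text
row [-0.02  0.05  0.27] [-0.   0.   0.1] | 12.15 0.5741158987669357
```

Emit:
{"op": "apply_moves", "data": {"targets": [[[-1,0,0.05,0.1,0,0,0],[-1,0,0.05,0.2,0,0,0],[-1,0,0.05,0.27,0,0,0],[-1,0,0.05,0.27,0,0,0]]]}}

```text
clock: 12.55
eef_pos: [595.8, 72.9, 40.8]
tcp_rot: [-3.075, 0.001, 1.772]
contact_force: [0.1, -0.4, -1.2]
opening: 0.572
```

Emit:
{"op": "apply_moves", "data": {"targets": [[[-1,0,0,0.05,0,0,0],[-1,0,0,0.1,0,0,0],[-1,0,0,0.1,0,0,0]]]}}

```text
clock: 12.85
eef_pos: [595.8, 72.9, 39.9]
tcp_rot: [-3.075, 0.001, 1.772]
contact_force: [-0.7, 0.4, 0.8]
opening: 0.573
```

Emit:
{"op": "apply_moves", "data": {"targets": [[[0.3,0,0,0,0,0,0],[0.6,0,0,0,0,0,0],[0.8,0,0,-0.2,0,0,0],[0.8,0,0,-2,0,0,0],[1,0,0,-6,0,0,0],[1,0,0,-10,0,0,0],[1,0,0,-13,0,0,0],[1,0,0,-13,0,0,0]]]}}

```text
clock: 13.65
eef_pos: [607.2, 75.1, 174.5]
tcp_rot: [-3.083, 0.001, 1.772]
contact_force: [0.3, 0.6, 0.4]
opening: 1.005
```

Run:
```python
from p2 import *
s=snap('wrist','w11');print(s['eef_pos'],s['tcp_rot'])
print('white pred',proj('w11',top([597.3,73,.2],49,0)).round(1).tolist())
print('board',proj('w11',top([597.3,73,.2],6,0,L=120,W=90,h=6)).round(1).tolist())
im=cv2.imread('pics/w11.png');q=proj('w11',[[597.3,73,35]])[0].astype(int)
x0,y0=max(0,min(640-200,q[0]-100)),max(0,min(480-150,q[1]-75));print(x0,y0)
cv2.imwrite('pics/c11.png',cv2.resize(im[y0:y0+150,x0:x0+200],(800,600),interpolation=cv2.INTER_CUBIC))
th=pk[0][2]+6*np.pi;print(th); R=slabR(th,0);R=R@np.diag([-1,-1,1]) 
print(pk[0][:2]); T=np.c_[R[:,0],-R[:,1],-R[:,2]]
go([*pk[0][:2],150],T)
```

```text
[605.79592749  74.88511221 172.01418227] [-3.07945346e+00  1.01494215e-03  1.77192999e+00]
white pred [[349.5, 280.1], [284.0, 280.0], [281.5, 174.2], [352.3, 174.3]]
board [[367.2, 282.5], [266.4, 282.3], [261.2, 143.7], [372.8, 143.9]]
216 147
-1.7407757725756028
[ 650.51486346 -156.7544727 ]
row [-2.36e+01  2.00e-02  2.04e+00] [-3.7  0.7 21.3] | 13.75 1.002477334382708
```

View pics/c11.png

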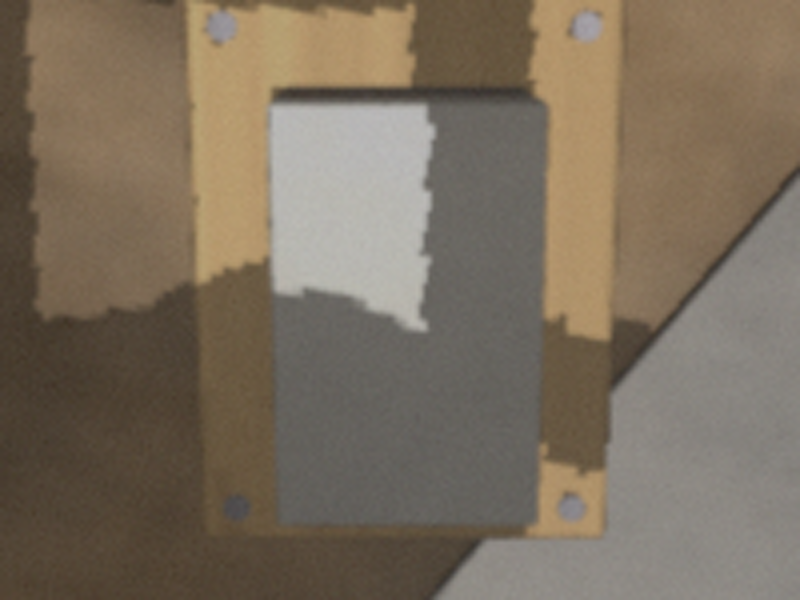

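White's corners are at (283.8,172.8), (352.5,172.8), (350.5,277.8), (285.3,277.8). It is centred within about 1.5 mm and flat on brown. Next comes the weight.

Emit:
{"op": "apply_moves", "data": {"targets": [[[0.6,-5,0,0,-3.7,0.7,6],[0.6,-23.6,0,2,-3.7,0.7,21.3],[0.6,-23.6,0,2,-3.7,0.7,21.3],[0.6,-23.6,0,2,-3.7,0.7,21.3],[0.6,-23.6,0,2,-3.7,0.7,21.3],[0.6,-23.6,0,2,-3.7,0.7,21.3],[0.6,-23.6,0,2,-3.7,0.7,21.3],[0.6,-23.6,0,2,-3.7,0.7,21.3]]]}}

```text
clock: 14.55
eef_pos: [649.6, -155.8, 149.3]
tcp_rot: [-3.14, 0.0, 1.4]
contact_force: [0.9, 0.2, -0.0]
opening: 0.802
```

Run:
```python
from p2 import *
s=snap('wrist','w12');print(s['eef_pos'],s['tcp_rot'],s['qpos'].round(2))
th=1.4008; c=np.array([np.cos(th),np.sin(th),0]);d=np.array([-np.sin(th),np.cos(th),0])
K=np.r_[pk[0][:2],30]
q=proj('w12',[K+15*c+25*d,K-15*c+25*d,K-15*c-25*d,K+15*c-25*d,K]);print(q.round(1).tolist())
h=cv2.cvtColor(cv2.imread('pics/w12.png'),cv2.COLOR_BGR2HSV).astype(int)
u,v=q[4].astype(int);m=((h[...,1]<45)&(h[...,2]>70)).astype(np.uint8);m[:v-80]=0;m[v+90:]=0;m[:,:u-80]=0;m[:,u+80:]=0
for cc in sorted(cv2.findContours(m,0,1)[0],key=cv2.contourArea)[-3:]:print(cv2.contourArea(cc),cv2.minAreaRect(cc),cv2.approxPolyDP(cv2.convexHull(cc),3,True)[:,0].tolist())
im=cv2.imread('pics/w12.png');x0,y0=max(u-100,0),max(v-75,0);print(x0,y0);cv2.imwrite('pics/c12.png',cv2.resize(im[y0:y0+150,x0:x0+200],(800,600),interpolation=cv2.INTER_CUBIC))
```

```text
[ 649.80019815 -155.47769235  149.72169445] [-3.14037878e+00  2.84624834e-04  1.40111229e+00] [-0.24  0.5   1.6  -0.    1.04 -1.64]
[[336.3, 198.2], [294.9, 198.2], [296.1, 262.1], [335.2, 262.1], [315.6, 231.1]]
0.0 ((394.0, 261.0), (0.0, 0.0), 0.0) [[394, 261]]
2713.5 ((318.0, 226.5), (71.0, 40.0), 90.0) [[303, 191], [336, 193], [335, 262], [298, 259], [298, 199]]
5650.0 ((314.5, 294.0), (52.0, 159.0), 90.0) [[394, 268], [394, 320], [235, 318], [238, 300]]
215 156
```

Emit:
{"op": "apply_moves", "data": {"targets": [[[0.6,0.1,0,4,0,0,0],[0.6,0.1,0,8,0,0,0],[0.6,0.1,0,11,0,0,0],[0.6,0.1,0,13,0,0,0],[0.6,0.1,0,14,0,0,0],[0.6,0.1,0,14,0,0,0]]]}}

```text
clock: 15.25
eef_pos: [649.3, -153.4, 9.0]
tcp_rot: [-3.139, 0.0, 1.403]
contact_force: [-0.1, 0.7, -0.7]
opening: 0.799
```

Emit:
{"op": "apply_moves", "data": {"targets": [[[-1,0,0,-0.1,0,0,0],[-1,0,0,-0.1,0,0,0],[-1,0,0,-0.1,0,0,0],[-1,0,0,-0.1,0,0,0],[-1,0,0,-0.1,0,0,0],[-1,0,0,-0.1,0,0,0],[-1,0,0,-0.1,0,0,0]]], "newtons": 60}}

```text
clock: 15.95
eef_pos: [650.6, -153.8, 11.8]
tcp_rot: [3.142, 0.0, 1.402]
contact_force: [-0.9, -0.4, 7.1]
opening: 0.331
```

Emit:
{"op": "apply_moves", "data": {"targets": [[[-1,0,0,-2,0,0,0],[-1,0,0,-6,0,0,0],[-1,0,0,-11,0,0,0],[-1,0,0,-15,0,0,0],[-1,0,0,-15,0,0,0]]]}}

```text
clock: 16.45
eef_pos: [654.2, -154.6, 168.9]
tcp_rot: [3.131, 0.001, 1.402]
contact_force: [1.4, -1.0, -2.9]
opening: 0.334
```

Run:
```python
from p2 import *
s=snap('wrist','w13');print(s['opening'],s['eef_pos'])
R=slabR(.2,0);go(np.r_[597,73,66+60],toolR(R))
h=cv2.cvtColor(cv2.imread('pics/w13.png'),cv2.COLOR_BGR2HSV).astype(int)
print(h[200:440:4,317,2].tolist());print(h[200:440:4,317,1].tolist())
print(ptool([[0,-25,-20],[0,25,-20],[0,-25,10]]).round(0).tolist())
```

```text
0.3351732518968209 [ 652.4063537  -154.18141447  165.45461794]
row [21.46 -9.1   3.65] [  0.1   0.  -21.1] | 16.55 0.34140609947114886
[110, 99, 100, 106, 100, 99, 97, 101, 97, 93, 93, 96, 97, 93, 76, 77, 81, 80, 81, 83, 86, 102, 102, 102, 103, 97, 100, 103, 101, 97, 101, 98, 98, 84, 35, 33, 30, 96, 99, 98, 98, 94, 97, 97, 96, 97, 95, 95, 104, 104, 103, 107, 106, 105, 107, 104, 104, 103, 102, 45]
[90, 88, 89, 84, 89, 82, 84, 86, 79, 90, 88, 80, 87, 71, 17, 17, 9, 6, 9, 15, 9, 3, 3, 8, 7, 5, 5, 5, 3, 0, 8, 5, 3, 3, 15, 8, 9, 8, 8, 8, 3, 5, 5, 3, 8, 5, 8, 8, 7, 7, 5, 7, 5, 5, 12, 7, 12, 7, 8, 23]
[[318.0, 281.0], [317.0, 392.0], [317.0, 251.0]]
```

Emit:
{"op": "apply_moves", "data": {"targets": [[[-1,6,-2.5,0,0,0,-6],[-1,12,-5,0,0,0,-12],[-1,21.5,-9.2,1,0,0,-21.1],[-1,21.5,-9.2,3.6,0,0,-21.1],[-1,21.5,-9.2,3.6,0,0,-21.1],[-1,21.5,-9.2,3.6,0,0,-21.1],[-1,21.5,-9.2,3.6,0,0,-21.1]]]}}

```text
clock: 17.25
eef_pos: [594.2, 74.2, 124.2]
tcp_rot: [-3.139, 0.001, 1.773]
contact_force: [0.4, 0.3, -3.3]
opening: 0.334
```

Run:
```python
from p2 import *
s=snap('wrist','w14')
R=slabR(.2,0);go(np.r_[597,73,70]+R@[-2,0,0],toolR(R))
print('white',proj('w14',top([597,73,.2],49,0)).round(1).tolist())
cv2.imwrite('pics/w14b.png',cv2.imread('pics/w14.png'))
```

```text
row [ 0.   -0.08  5.56] [ 0.   0.1 -0. ] | 17.35 0.3368885077873255
white [[354.3, 314.5], [277.5, 314.4], [272.9, 193.5], [358.9, 193.6]]
```

View pics/w14.png

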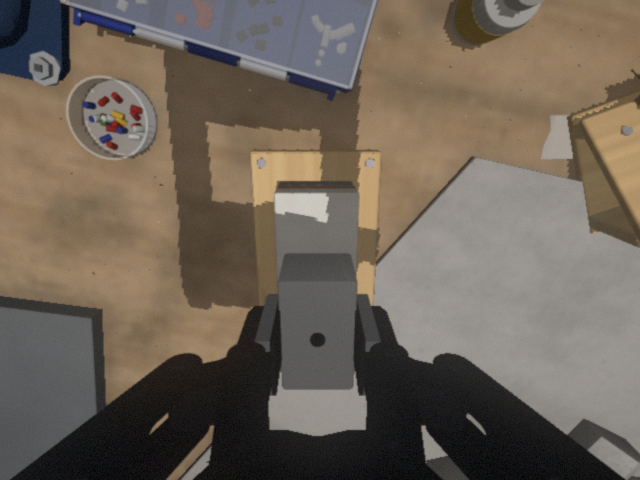

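The pile is intact: white's front edge is at v≈191, u from 275 to 358. The weight is held centred at u≈317 with its hole at (318,340), and the bottle is upright. I lower the weight.

Emit:
{"op": "apply_moves", "data": {"targets": [[[-1,0,-0.1,2,0,0,0],[-1,0,-0.1,4,0,0,0],[-1,0,-0.1,5,0,0,0],[-1,0,-0.1,5.3,0,0,0],[-1,0,-0.1,5.5,0,0,0],[-1,0,-0.1,5.5,0,0,0]]]}}

```text
clock: 17.95
eef_pos: [595.4, 72.3, 71.1]
tcp_rot: [3.141, 0.001, 1.77]
contact_force: [-1.5, -0.3, -3.2]
opening: 0.333
```

Emit:
{"op": "apply_moves", "data": {"targets": [[[-1,0,0,0.1,0,0,0],[-1,0,0,0.2,0,0,0],[-1,0,0,0.25,0,0,0],[-1,0,0,0.25,0,0,0]]]}}

```text
clock: 18.35
eef_pos: [595.4, 72.4, 68.7]
tcp_rot: [3.14, 0.001, 1.77]
contact_force: [-0.1, 0.6, -3.5]
opening: 0.332
```

Emit:
{"op": "apply_moves", "data": {"targets": [[[-1,0,0,0.1,0,0,0],[-1,0,0,0.15,0,0,0],[-1,0,0,0.15,0,0,0]]]}}

```text
clock: 18.65
eef_pos: [595.6, 72.4, 67.8]
tcp_rot: [3.14, 0.001, 1.77]
contact_force: [-2.9, 0.1, 4.6]
opening: 0.336
```

Emit:
{"op": "apply_moves", "data": {"targets": [[[0,0,0,-0.05,0,0,0],[0.3,0,0,-0.1,0,0,0],[0.5,0,0,-0.2,0,0,0],[0.5,0,0,-1.5,0,0,0],[0.6,0,0,-5,0,0,0],[0.6,0,0,-9,0,0,0],[0.6,0,0,-12,0,0,0],[0.6,0,0,-12,0,0,0]]]}}

```text
clock: 19.45
eef_pos: [598.3, 73.0, 193.5]
tcp_rot: [3.132, 0.002, 1.77]
contact_force: [0.4, -0.0, -0.6]
opening: 0.802
```

Run:
```python
from p2 import *
s=snap('wrist','w15');print(s['eef_pos'],s['contact_force'],s['clock'])
P=[597,73,.2]
print('white',proj('w15',top(P,49,0)).round(1).tolist());print('weight',proj('w15',top(P,71,0,L=50,W=30,h=15)).round(1).tolist())
im=cv2.imread('pics/w15.png');x0,y0=217,130
cv2.imwrite('pics/c15.png',cv2.resize(im[y0:y0+180,x0:x0+220],(733,600),interpolation=cv2.INTER_CUBIC))
```

```text
[596.96541139  72.78464213 190.96916938] [ 0.19752063  0.13824199 -1.38248318] 19.5
white [[348.0, 269.5], [286.9, 269.5], [284.0, 171.5], [350.9, 171.5]]
weight [[338.0, 267.6], [296.9, 267.6], [295.5, 200.6], [339.4, 200.6]]
```

No views are left, so I do the last check from pixel values.

Run:
```python
from h import *
im=cv2.imread('pics/w15.png');h=cv2.cvtColor(im,cv2.COLOR_BGR2HSV).astype(int)
print('white row185 S',h[185,276:360:2,1].tolist());
print('row240 S',h[240,276:360:2,1].tolist());print('row240 V',h[240,276:360:2,2].tolist())
print('col317 V',h[160:290:3,317,2].tolist());print('S',h[160:290:3,317,1].tolist())
s=snap('scene','s9')
S=cv2.cvtColor(cv2.imread('pics/s9.png'),cv2.COLOR_BGR2HSV).astype(int);A=cv2.cvtColor(cv2.imread('pics/s0.png'),cv2.COLOR_BGR2HSV).astype(int)
print('bottle diff',np.abs(S-A)[255:290,258:283,2].mean())
```

```text
white row185 S [98, 103, 98, 104, 98, 13, 14, 11, 12, 11, 11, 15, 11, 11, 10, 10, 10, 12, 10, 10, 8, 10, 14, 22, 22, 20, 20, 22, 25, 25, 19, 22, 21, 22, 26, 19, 24, 52, 104, 104, 103, 101]
row240 S [103, 96, 104, 107, 96, 88, 21, 18, 23, 21, 20, 6, 14, 6, 9, 6, 3, 3, 15, 3, 6, 18, 9, 6, 3, 11, 6, 9, 3, 14, 14, 15, 13, 21, 23, 15, 31, 101, 103, 99, 101, 101]
row240 V [106, 106, 101, 98, 106, 102, 99, 101, 98, 98, 91, 84, 91, 85, 87, 89, 87, 86, 87, 85, 85, 87, 87, 89, 86, 91, 92, 87, 88, 91, 89, 85, 99, 99, 102, 100, 108, 170, 174, 176, 176, 174]
col317 V [108, 88, 64, 92, 184, 186, 185, 185, 183, 185, 167, 77, 78, 96, 158, 158, 98, 89, 93, 93, 89, 88, 92, 85, 41, 40, 52, 89, 88, 85, 84, 87, 88, 90, 88, 86, 87, 86, 83, 83, 93, 130, 126, 70]
S [99, 90, 80, 19, 8, 12, 12, 11, 11, 10, 11, 17, 16, 11, 6, 6, 5, 14, 14, 16, 17, 12, 11, 6, 44, 45, 20, 14, 9, 3, 3, 9, 9, 11, 12, 12, 53, 77, 77, 77, 77, 80, 75, 44]
bottle diff 18.677714285714284
```

```bash
python3 -c "
from rig import r
print(r.sign_off(), r.sense()['clock'])"
```

```text
the job is handed in; nothing more can be done
the job is handed in; nothing more can be done
```

I put the brown slab on the grey one, laid the white slab on top, set the steel weight on its middle and let go. I handed the job in at about 19.6 s; the sign-off gives no verdict.

**Last checks:**
- **Slabs:** in the wrist-camera pixels, the white slab lies within about 1.5 mm of the grey slab's centre. After I released it, the brown slab was about 1 mm off.
- **Weight:** it sits within about 2 mm of the middle of the white slab.
- **Gripper:** it is open and about 12 cm above the pile, with no contact force beyond sensor noise.

**Disagreements and weak points:**
- **Cameras:** the top and scene cameras placed the slabs on the rack about 5 mm away from where the wrist camera did. I used the wrist camera.
- **Grip tilt:** a joint limit on the fourth axis blocked a square grasp of the brown slab. I gripped both slabs 3.5° off and corrected for it when placing them.
- **Final picture:** the 12-picture limit was used up, so I checked the finished pile from pixel values only.
- **Bottle:** it was upright in the last picture I viewed, just before the weight was lowered, and the arm stayed clear of it. A later comparison with the first scene image showed some brightness change around it (mean 18.7 of 255). I put this down to shadow but did not confirm it.

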